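Sweep the loose coat buttons into the sorting tray

ROBOT

A 6-joint arm with a two-finger parallel gripper is mounted at the origin on the work surface. World frame = base frame: x ahead of the robot, y to its left, z up, the work surface at z = 0. Lengths are in m, angles in rad, forces in N, time in s.
With the tool pointing down it reaches from about 0.35 to 0.975 m from the base axis. Payload 7.1 kg.
Tool frame: the origin (TCP) lies midway between the tips of the shut fingers; the grasp point (between the pads) lies 19 mm behind it; z points along the fingers, y is the line along which they close (so a half turn about z gives the same grasp; the last joint's range is limited). The gripper opens to 88 mm and grips with 3 to 60 N. Pads are 20 mm wide; open, the fingers measure 115 mm over their backs; the gripper's body (75 mm by 178 mm) begins 61 mm behind the grasp point.
Start: joints at [1.157, 0.423, 1.63, -0, 1.089, -0.019], TCP at [0.24, 0.577, 0.199] pointing down, gripper open.
Joint ranges: [-3, 3], [-0.9, 2.11], [0.09, 2.58], [-1.31, 4.45], [0.11, 2.69], [-2.54, 2.54]. Speed limits (rad/s): [2.39, 2.39, 3.01, 3.14, 3.14, 3.14].

INTERFACE

Orientations are given as a unit quaternion [w, x, y, z].
In Python, from station import move_pose, movel, movej, command_gripper, wait, inverse_kinematics, read_camera, camera_info, MotionError, job_done, get_time, get_joint_pos, get_qvel, get_effort, get_tcp_pos, get_ee_rot, get_ft_force, get_ft_torque, get_grip_width, get_finger_force gives the robot as it stands. Calls block until the motion is done:
- move_pose(position, orientation): joint-space move of the TCP to a pose.
- movel(position, frame=None, v=0.15, until_force=None): straight line of the TCP; frame=None keeps the orientation; v is the mean speed in m/s. With until_force (N) it stops when the force on the tool has changed by that much, and returns True; else False.
- movej(angles): joint-space move.
- command_gripper(opening): opening from 0.0 (shut) to 1.0 (fully open); the grip force is fixed at half the most; returns when the fingers have stopped.
- wait(seconds).
- inverse_kinematics(position, orientation): joint angles nearest the present ones, or None.
- read_camera(name): name is "scene" or "top" or "wrist"; returns the picture (420x560x3 uint8, red, green, blue); there is no depth.
- camera_info(name): a dict with "intrinsics" (3x3 intrinsics, pixels), "T" (4x4, takes a point from camera to world coordinates); the wrist camera has in their place "tool_from_camera" (4x4, takes a point from camera to tool coordinates, whose origin is the TCP and whose axes are the flange's). Camera axes: x right, y up, looking along -z (the intrinsics and any distortion apply to the point x, -y, -z); pixel columns grow to the right and rows downward; lengths in m; the calibration is good to about 2 mm. A picture is of the moment at which its call begins: read the wrist's pose just before it. camera_info takes no time and is no camera call.
A pose or a line that the arm cannot do raises MotionError and nothing moves.
- job_done(): hands the job in; it is judged then, once.
Readings, each from a call of its own:
- get_time(): time.
- get_joint_pos(): joint angles.
- get_qvel(): joint speeds.
- get_effort(): joint torques, N m.
- get_tcp_pos(): TCP position.
- get_ee_rot(): TCP orientation.
- get_ft_force(): force on the tool from outside, world axes, zero at the start.
- get_ft_torque(): the same for the moment, N m.
- get_grip_width(): opening from 0.0 (shut) to 1.0 (fully open).
- get_finger_force(): force on a finger pad.
Only numpy, scipy, OpenCV 4.12 (cv2) and the standard library are available. Lean on these libraries where they do the work, as an engineer would, in place of code of your own. Each camera call takes 0.05 s, during which the arm holds its last target. There are 200 camera calls.

TASK

Clear the sewing table: with the fingertips, sweep the red, the blue and the white coat button across the table, in any order, through the open side of the wooden sorting tray until each lies flat and wholly inside it. Only slide the buttons, never pick one up, and leave the thread spools and everything else standing where they are.

Things in the scene. Friction and masses are not known exactly. Their poses are not given: they have to be found in the camera images.
- tray: wooden tray fixed to the table: walls on three sides, 12 mm thick, 25 mm high; the fourth side (mouth) open, no sill, its dark green floor level with the table. Outside 130 mm deep (its x), 180 mm wide (its y). Origin at table height, centre of the outside; -x points out of the mouth, which is at x = -65 mm; inner faces: back wall x = +53 mm, side walls y = +-78 mm
- tray_mouth (a point): middle of the tray's open side, at table height, 65 mm along -x from the tray's origin
- red_button: red coat button, a flat disc 36 mm in diameter and 8 mm thick, 11 to 21 g, four holes, loose on the table among the spools; origin at the centre of its underside, z up
- blue_button: blue coat button, a flat disc 36 mm in diameter and 8 mm thick, 11 to 21 g, four holes, loose on the table among the spools; origin at the centre of its underside, z up
- white_button: off-white coat button, a flat disc 36 mm in diameter and 8 mm thick, 11 to 21 g, four holes, loose on the table among the spools; origin at the centre of its underside, z up
- orange_spool: orange cotton thread on a wooden spool that stands upright: flanges 34 mm in diameter, 38 mm tall, 30 g, loose; origin at the centre of its underside, z up. Bystander, among the buttons
- teal_spool: teal (dark blue-green) cotton thread on a wooden spool that stands upright: flanges 34 mm in diameter, 38 mm tall, 30 g, loose; origin at the centre of its underside, z up. Bystander, among the buttons
- lavender_spool: lavender cotton thread on a wooden spool that stands upright: flanges 34 mm in diameter, 38 mm tall, 30 g, loose; origin at the centre of its underside, z up. Bystander, apart on the far side
- jar: closed green glass jar with a red cap, 72 mm in diameter, 65 mm tall, 200 g, loose; origin at the centre of its underside. Bystander
- tape_measure: yellow round tape measure lying flat, case 62 mm in diameter, 20 mm high, its outlet reaching 47 mm from the centre along -x; loose; origin under the case's centre. Bystander
- scissors: scissors with steel blades and black bows lying flat, blades to +x (120 mm), bows to -x (120 mm), 100 mm wide over the bows, 12 mm high; loose; origin under the pivot. Bystander
- pin_dish: small blue ceramic dish, 80 mm in diameter, 22 mm high, loose; origin at the centre of its underside. Bystander

How it is judged:
At the end, for the whole second after the job is handed in: All three buttons lie flat on the table, at rest, wholly inside the tray's three walls: no button sticks out past the line of the mouth by more than 2 mm. No button was ever lifted more than 12 mm; spools, jar, tape measure, scissors and dish are upright and within 15 mm of where they began (x of red_button in the frame of tray between -0.049 and 0.06 m and y of red_button in the frame of tray between -0.07 and 0.07 m and height (world z) of each of red_button, blue_button, white_button below 0.004 m and angle between each of red_button, blue_button, white_button's own z axis and vertical below 0.15 rad and linear speed of each of red_button, blue_button, white_button below 0.02 m/s and x of blue_button in the frame of tray between -0.049 and 0.06 m and y of blue_button in the frame of tray between -0.07 and 0.07 m and x of white_button in the frame of tray between -0.049 and 0.06 m and y of white_button in the frame of tray between -0.07 and 0.07 m and distance of each of orange_spool, teal_spool, lavender_spool, jar, tape_measure, scissors, pin_dish from where it was at the start of the episode below 0.015 m and angle between each of orange_spool, teal_spool, lavender_spool, jar, tape_measure, scissors, pin_dish's own z axis and vertical below 0.3 rad); the robot touches nothing.
It fails at once if a button is lifted more than 12 mm off the table (height (world z) of any of red_button, blue_button, white_button above 0.012 m).
It fails at once if a thread spool is shifted by more than 15 mm, or tipped (distance of any of orange_spool, teal_spool, lavender_spool from where it was at the start of the episode above 0.015 m or angle between any of orange_spool, teal_spool, lavender_spool's own z axis and vertical above 0.3 rad).
It fails at once if the jar, tape measure, scissors or dish is shifted by more than 15 mm, or tipped (distance of any of jar, tape_measure, scissors, pin_dish from where it was at the start of the episode above 0.015 m or angle between any of jar, tape_measure, scissors, pin_dish's own z axis and vertical above 0.3 rad).
It also fails if it takes over 72 s, if anything falls off the work surface, if the arm or the gripper's body presses on something with over 40 N, if the wrist force passes 120 N, or if a joint passes its speed limit or range.

## Working session

There is one attempt and no reset: what is moved stays moved. The work goes in short steps, each a Python script; the robot and the scene stay as the last script left them, time stands still between calls to the robot, and variables do not carry over. Pictures are saved under pics/ and viewed, at most 10 in all, crops included, and the job is handed in when it is done.

```bash
mkdir -p pics; ls; python3 - <<'E'
from station import *
import cv2,numpy as np
np.set_printoptions(precision=4,suppress=True)
for n in ["top","scene"]:
    im=read_camera(n); cv2.imwrite(f"pics/{n}0.png",im[:,:,::-1]); i=camera_info(n); print(n,i)
print(get_time(),get_ee_rot(),get_tcp_pos())
E
```

```text
pics
top {'intrinsics': array([[410.6489,   0.    , 281.6434],
       [  0.    , 410.6489, 207.8458],
       [  0.    ,   0.    ,   1.    ]]), 'T': array([[ 0.0167,  0.9835, -0.1802,  0.3602],
       [-0.9996,  0.0206,  0.0194, -0.1031],
       [ 0.0227,  0.1798,  0.9834,  1.0295],
       [ 0.    ,  0.    ,  0.    ,  1.    ]])}
scene {'intrinsics': array([[401.0016,   0.    , 272.8257],
       [  0.    , 401.0016, 207.0978],
       [  0.    ,   0.    ,   1.    ]]), 'T': array([[ 0.5516, -0.6499,  0.5228,  0.9318],
       [ 0.8341,  0.4364, -0.3375, -0.3855],
       [-0.0088,  0.6222,  0.7828,  0.6639],
       [ 0.    ,  0.    ,  0.    ,  1.    ]])}
0.1 [-0.0001  0.1961  0.9806 -0.0007] [0.2402 0.5764 0.198 ]
```

View pics/top0.png

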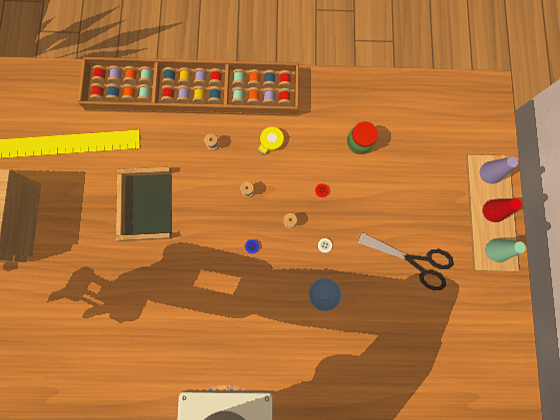

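The top view shows the tray at about (145,204) with its mouth to the right. Buttons are red (322,190), blue (252,246) and white (325,245). Spools are at (247,188), (290,220) and (212,141), and the dish is at (325,294).

```bash
cat > h.py <<'E'
from station import *
import cv2,numpy as np
np.set_printoptions(precision=4,suppress=True)
def cast(n,uv,z):
    i=camera_info(n);K=i["intrinsics"];T=i["T"]
    d=T[:3,:3]@np.array([(uv[0]-K[0,2])/K[0,0],-(uv[1]-K[1,2])/K[1,1],-1.])
    return (T[:3,3]+d*(z-T[2,3])/d[2])[:2]
HSV={"red":((0,150,60),(6,255,255)),"blue":((112,120,60),(128,255,255)),"white":((10,0,130),(40,75,255)),"tray":((50,40,10),(100,255,90))}
def blobs(im,name,roi=(100,120,400,330),amin=30,amax=9000):
    m=cv2.inRange(cv2.cvtColor(im,cv2.COLOR_RGB2HSV),*HSV[name]);k=np.zeros_like(m);x0,y0,x1,y1=roi;k[y0:y1,x0:x1]=255;m&=k
    m=cv2.morphologyEx(m,cv2.MORPH_CLOSE,np.ones((3,3)))
    c,_=cv2.findContours(m,cv2.RETR_EXTERNAL,cv2.CHAIN_APPROX_NONE)
    return [q for q in c if amin<cv2.contourArea(q)<amax]
E
python3 - <<'E'
from h import *
im=cv2.imread("pics/top0.png")[:,:,::-1].copy()
for n in HSV:
    for c in blobs(im,n):
        r=cv2.minAreaRect(c); p=r[0]; print(n,np.array(p),np.array(r[1]),r[2],cv2.contourArea(c),cast("top",p,0 if n=="tray" else .008))
        if n=="tray": print(np.array([cast("top",q,0) for q in cv2.boxPoints(r)]))
b=im[100:330,100:360,::-1]
cv2.imwrite("pics/crop0.png",cv2.resize(b,None,fx=2.6,fy=2.6,interpolation=cv2.INTER_CUBIC))
E
```

```text
red [321.5 190. ] [12. 13.] 90.0 123.5 [ 0.5958 -0.2243]
red [364.6 133.7] [24.1495 24.5967] 63.43495178222656 454.5 [ 0.75   -0.3379]
blue [251.5 246. ] [12. 13.] 90.0 132.0 [ 0.4495 -0.05  ]
white [324.5 244.5] [13. 13.] 90.0 136.0 [ 0.4567 -0.2317]
white [379.7069 245.4828] [43.6384 10.0275] 21.801406860351562 314.0 [ 0.4568 -0.3701]
white [271.5 137. ] [8. 9.] 90.0 58.0 [ 0.7348 -0.0936]
```

View pics/crop0.png

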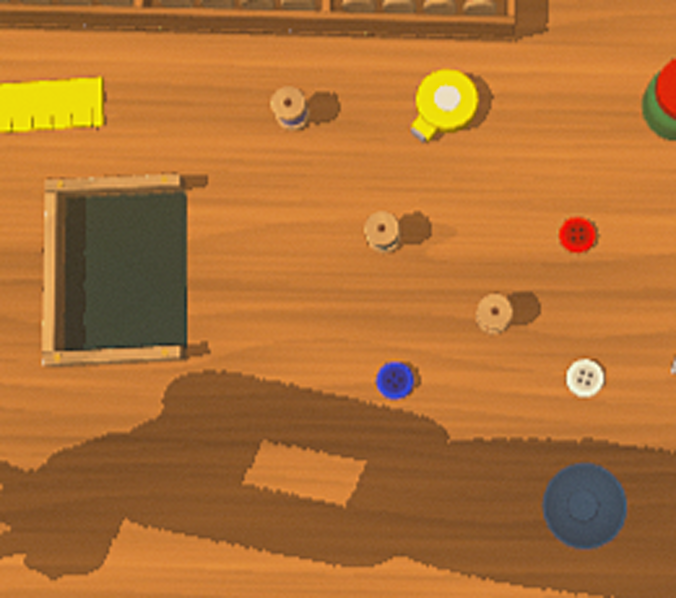

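View pics/scene0.png

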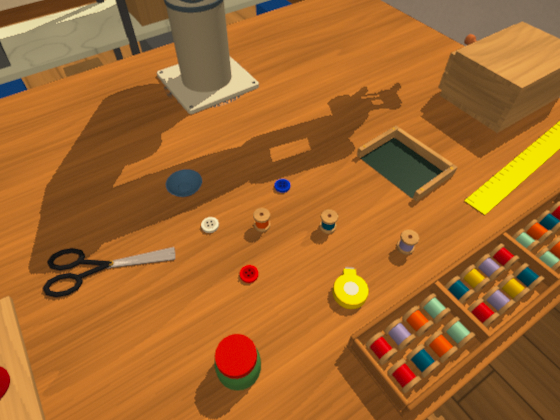

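The crop at scale 2.6 gives these pixels:
- Mouth floor edge: (186,190) to (187,347).
- Tray rim corners: (45,180), (180,174), (42,364) and (184,358).
- Spool tops: teal (381,227), orange (494,308), lavender (288,102).

The scene view confirms teal is the spool nearer the tray.

```bash
python3 - <<'E'
from h import *
for n,p,z in [("floorF",(186,190),0),("floorN",(187,347),0),("bf",(45,180),.025),("mf",(180,174),.025),("bn",(42,364),.025),("mn",(184,358),.025),("teal",(381,227),.038),("orange",(494,308),.038),("lav",(288,102),.038),("tape",(447,100),.02),("dish",(585,505),.022)]:
    print(n,cast("top",(100+p[0]/2.6,100+p[1]/2.6),z))
# cross-check in scene view
for n,p,z in [("blue",(282.5,185),.008),("white",(209.5,224.5),.008),("red",(249,273),.008),("teal",(329.5,214),.038),("orange",(262,214),.038)]: print("scene",n,cast("scene",p,z))
# top-down quats: tool y axis angle
from scipy.spatial.transform import Rotation as R
q=get_ee_rot();print(R.from_quat([q[1],q[2],q[3],q[0]]).as_matrix())
E
```

```text
floorF [0.6338 0.1615]
floorN [0.4779 0.1504]
bf [0.634  0.2908]
mf [0.643  0.1619]
bn [0.4564 0.2779]
mn [0.4646 0.1464]
teal [ 0.5917 -0.0349]
orange [ 0.5159 -0.1435]
lav [0.714  0.0591]
tape [ 0.7264 -0.0949]
dish [ 0.3355 -0.2309]
scene blue [ 0.4541 -0.0511]
scene white [ 0.4598 -0.2339]
scene red [ 0.599  -0.2251]
scene teal [ 0.5903 -0.0328]
scene orange [ 0.5164 -0.1429]
[[-0.9231  0.3847 -0.0006]
 [ 0.3847  0.9231 -0.0013]
 [ 0.     -0.0014 -1.    ]]
```

```bash
cat >> h.py <<'E'
C=np.array([.5495,.219]);TX=np.array([-.067,.998]);TX/=np.linalg.norm(TX);TY=np.array([-TX[1],TX[0]])
LEAD=.0243; ZP=.004
Rt=np.column_stack([np.r_[TX,0],np.cross([0,0,-1],np.r_[TX,0]),[0,0,-1]])
from scipy.spatial.transform import Rotation as R
q=R.from_matrix(Rt).as_quat();Q=[q[3],q[0],q[1],q[2]]
def tray(p): d=np.array(p)-C; return np.array([d@TX,d@TY])
def world(x,y): return C+x*TX+y*TY
def tcp(c,z,back=0): return list(np.array(c)-(LEAD+back)*TX)+[z]
def sweep(start,pts,v=.1):
    move_pose(tcp(start,.15,.013),Q); command_gripper(.25)
    movel(tcp(start,.03,.013)); movel(tcp(start,ZP,.013),v=.05)
    print("low",get_tcp_pos(),get_grip_width(),get_ft_force())
    for p in pts:
        movel(tcp(p,ZP),v=v); print(np.array(p),get_ft_force())
    movel(tcp(pts[-1],ZP,.02),v=.05); movel(tcp(pts[-1],.15,.02),v=.2); print("t",get_time())
def look(name,pic=None):
    im=read_camera("top")
    if pic: cv2.imwrite(pic,im[:,:,::-1])
    for n in HSV:
        if n=="tray":continue
        for c in blobs(im,n,amin=20,amax=250):
            w=cast("top",cv2.minAreaRect(c)[0],.008);print(n,w,"tray",tray(w))
E
python3 - <<'E'
from h import *
move_pose([.35,.3,.2],Q)
sweep((.4515,-.0505),[world(-.11,.037),world(.025,.040)])
move_pose([.45,-.25,.2],Q)
look("blue","pics/blue.png")
E
```

```text
low [ 0.4538 -0.0877  0.0038] 0.24767530669282442 [ 0.8202 -0.7129 -0.2061]
[0.52   0.1068] [-0.1808 -0.2051  0.0833]
[0.5079 0.2413] [0.842  0.2003 0.8566]
t 10.375
red [ 0.5958 -0.2243] tray [-0.4454 -0.0165]
blue [ 0.4495 -0.05  ] tray [-0.2617  0.1178]
white [ 0.4384 -0.4035] tray [-0.6136  0.1525]
white [ 0.7348 -0.0936] tray [-0.3243 -0.1639]
```

View pics/blue.png

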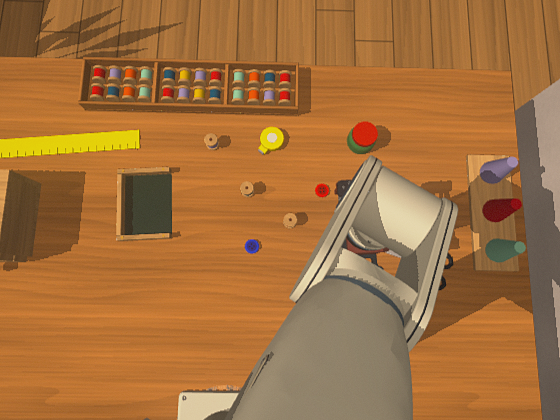

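The picture shows blue still at (252,246), so the fingertips passed over it. Partly opened fingers must sit higher than the TCP. I'll find the real tip height by touching the bare table.

```bash
python3 - <<'E'
from h import *
move_pose([.43,-.13,.15],Q); print(get_grip_width())
movel([.43,-.13,.012])
print(movel([.43,-.13,-.02],v=.01,until_force=4),get_tcp_pos(),get_ft_force())
p=get_tcp_pos(); cv2.imwrite("pics/wrist.png",read_camera("wrist")[:,:,::-1])
movel([.43,-.13,.02]); print(get_time())
E
```

```text
0.24995437367525056
False [ 0.43 -0.13 -0.02] [ 0.2498 -0.1141 -0.4425]
17.5667
```

View pics/wrist.png

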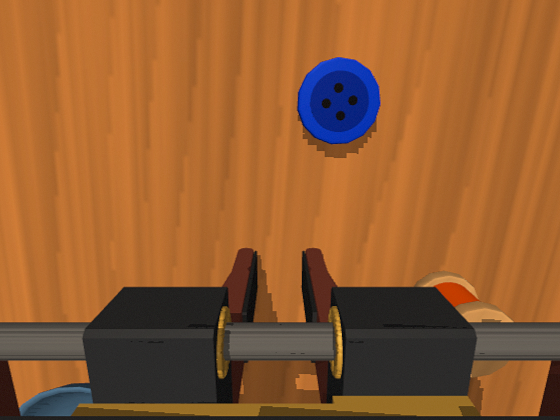

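The wrist view shows blue ahead at (340,100) and orange at lower right (450,300). There was no contact even at z = -0.02, so I'll probe further.

```bash
python3 - <<'E'
from h import *
movel([.43,-.13,-.018],v=.1)
print(movel([.43,-.13,-.05],v=.02,until_force=4),get_tcp_pos(),get_ft_force(),get_joint_pos(),get_time())
E
```

```text
True [ 0.4302 -0.1301 -0.0236] [-1.8232  0.5826  6.683 ] [-0.3201  0.5865  2.1128  0.      0.4418 -0.3871] 18.7083
```

Contact is at TCP z ≈ -0.0235 for this opening, so I'll sweep at -0.0205, about 3 mm above the table.

```bash
sed -i 's/ZP=.004/ZP=-.0205/; s/,\.15,/,.08,/g; s/tcp(start,.03,.013))/tcp(start,.0,.013),v=.2)/' h.py; python3 - <<'E'
from h import *
movel([.43,-.13,.08],v=.25)
sweep((.4515,-.0505),[world(-.11,.037),world(.025,.040)])
look("blue","pics/blue2.png")
E
```

```text
low [ 0.4539 -0.0877 -0.0207] 0.25051633143494734 [-0.5342  0.1163 -0.075 ]
[0.52   0.1068] [-1.1955  1.192  -1.0079]
[0.5079 0.2413] [-0.6687 -0.1684 -0.3523]
t 25.5917
red [ 0.5958 -0.2243] tray [-0.4454 -0.0165]
blue [0.4673 0.0586] tray [-0.1545  0.0927]
white [ 0.4567 -0.2317] tray [-0.4434  0.1228]
white [0.4583 0.3189] tray [0.1058 0.0843]
white [ 0.7348 -0.0936] tray [-0.3243 -0.1639]
```

View pics/blue2.png

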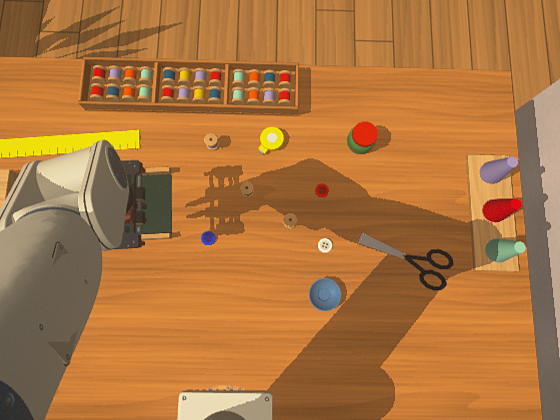

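Blue slipped off one finger and now lies at (208,238), i.e. (0.467,0.059). From here on I'll align the tool heading with each push segment.

View pics/blue3.png

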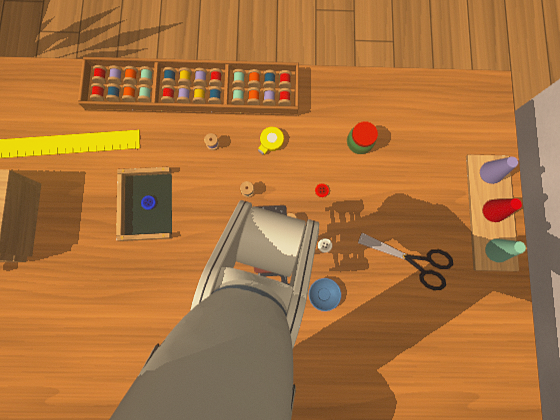

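Blue is in the tray at (148,202), within 1 mm of its target. White is next.

```bash
python3 - <<'E'
from h import *
sweep2((.458,-.2325),[(.459,-.10),world(-.10,.036),world(.0,.038)])
look("w"); print(get_time())
E
```

```text
t 38.6 [-0.3097 -0.1102 -0.7557]
red [ 0.5958 -0.2243] tray [-0.4454 -0.0165]
white [ 0.7348 -0.0936] tray [-0.3243 -0.1639]
38.65
```

```bash
python3 - <<'E'
from h import *
move_pose([.5,-.1,.12],Q)
look("w")
sweep2((.597,-.2245),[(.650,-.09),(.650,.0),world(-.085,-.039),world(.0,-.044)])
move_pose([.42,-.1,.1],Q)
look("r","pics/red.png"); print(get_time())
E
```

```text
red [ 0.5959 -0.2256] tray [-0.4467 -0.0165]
blue [0.5559 0.2141] tray [-0.0053 -0.0061]
white [0.5094 0.2175] tray [0.0011 0.0401]
white [ 0.7348 -0.0936] tray [-0.3243 -0.1639]
t 48.375 [-0.2993 -0.429  -0.0335]
red [0.5925 0.2238] tray [ 0.0019 -0.0432]
blue [0.5559 0.2141] tray [-0.0053 -0.0061]
white [0.5094 0.2175] tray [0.0011 0.0401]
white [ 0.7348 -0.0936] tray [-0.3243 -0.1639]
49.6917
```

View pics/red.png

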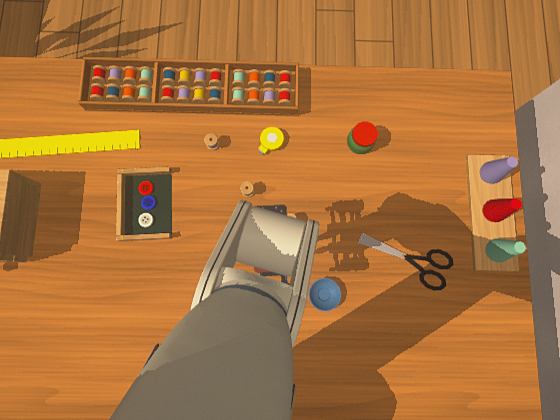

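All three buttons are in the tray: red at (146,187), blue at (149,202) and white at (146,219). The bystanders in view are where they started. I'm handing in.

```bash
python3 -c "
from station import *
print(job_done(),get_time())"
```

```text
the job is handed in; nothing more can be done
the job is handed in; nothing more can be done
```

I swept all three buttons flat into the tray and handed in at about 50 s of the 72 s allowed; the final picture shows the bystanders in view unmoved (the arm hid the orange spool), and no verdict was returned.

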